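# Turn an upside-down vial block over and set it on the hotplate

### The job

One of the two grey aluminium vial blocks on the bench was put down upside down, with its wells hidden against the bench. Turn that block over and set it down gently, not dropped, on the white top plate of the blue hotplate, wells up, in the middle of the plate and square with its edges, and let go. Leave the other block, the beaker and the brown bottle standing where they are.

Things in the scene. Friction and masses are not known exactly. Their poses are not given: they have to be found in the camera images.
- vial_block: the block to turn over: grey aluminium cuboid 72 (own x) x 50 (y) x 44 mm (z), 0.25 to 0.5 kg, loose, stable on any face. Origin at its centre. z points out of the face with six round wells (15 mm wide); the opposite face is plain. A small dark hole in each 50 x 44 end lies 12 mm from the wells' face. It starts flat on the bench (height 0), z down, plain face up, centre 22 mm high
- spare_block: an identical block, lying with its wells up: not to be moved. Origin at its centre, z axis out of the wells' face; the two blocks lie at least 140 mm apart, in either order
- hotplate: blue stirring hotplate, 220 (own x) x 160 (own y) mm, fixed to the bench, origin at the bench under its centre, z up; its two black knobs stick out 18 mm from its -x side. On it lies the white square ceramic plate, 140 x 140 mm, cold, edges along the own x and y, its flat top 100 mm above the bench
- plate_center (a point): centre of the top surface of the white plate, 100 mm above the bench; axes are those of the hotplate
- beaker: empty glass beaker, 72 mm across, 95 mm tall, standing; origin at the centre of its underside
- reagent_bottle: closed brown glass bottle, 70 mm across, 150 mm tall, standing; origin at the centre of its underside
There are look-alikes about, which are no part of the job. Leave any green or red look-alike of the vial_block alone.

How it is judged:
At the end, for the whole second after the job is handed in: the block that was upside down rests flat on the white plate, wells up (within 0.1 rad), its centre within 20 mm of the plate's centre and its sides parallel to the plate's edges within 0.2 rad (either way round, lengthwise or crosswise), at rest and let go (z of vial_block in the frame of plate_center between 0.018 and 0.026 m and angle between vial_block's own z axis and vertical below 0.1 rad and horizontal distance between vial_block and plate_center below 0.02 m and (angle between the x axis of vial_block and the x axis of hotplate, either way round below 0.2 rad or angle between the y axis of vial_block and the x axis of hotplate, either way round below 0.2 rad) and linear speed of vial_block below 0.02 m/s); the robot touches nothing.
It fails at once if the block is dropped or let fall onto the hotplate (faster than 0.45 m/s within 80 mm of the plate's centre and less than about 23 mm above the plate) (linear speed of vial_block above 0.45 m/s and horizontal distance between vial_block and plate_center below 0.08 m and z of vial_block in the frame of plate_center below 0.045 m).
It fails at once if the spare block is moved more than 30 mm (distance of spare_block from where it was at the start of the episode above 0.03 m).
It fails at once if the beaker is moved more than 40 mm or tipped (distance of beaker from where it was at the start of the episode above 0.04 m or angle between beaker's own z axis and vertical above 0.4 rad).
It fails at once if the bottle is moved more than 40 mm or tipped (distance of reagent_bottle from where it was at the start of the episode above 0.04 m or angle between reagent_bottle's own z axis and vertical above 0.4 rad).
It also fails if it takes over 72 s, if anything falls off the work surface, if the arm or the gripper's body presses on something with over 40 N, if the wrist force passes 120 N, or if a joint passes its speed limit or range.

### The arm

A 7-joint arm with a two-finger parallel gripper is mounted at the origin on the work surface. World frame = base frame: x ahead of the robot, y to its left, z up, the work surface at z = 0. Lengths are in m, angles in rad, forces in N, time in s.
With the tool pointing down it reaches from about 0.4 to 0.9 m from the base axis. Payload 5.6 kg.
Tool frame: the origin (TCP) lies midway between the tips of the shut fingers; the grasp point (between the pads) lies 19 mm behind it; y points along the fingers, z is the direction in which the jaws open and shut, and the axes are right-handed (so a half turn about y gives the same grasp; the last joint's range is limited). The gripper opens to 92 mm and grips with 3 to 60 N. Pads are 20 mm wide; open, the fingers measure 128 mm over their backs; the gripper's body (75 mm by 189 mm) begins 69 mm behind the grasp point.
Start: joints at [-1.252, 0.468, -0.012, 1.603, 0.006, 1.071, -0.056], TCP at [0.23, 0.608, 0.191] pointing down, gripper open.
Joint ranges: [-2.53, 2.53], [-0.31, 2.02], [-1.57, 1.55], [0.28, 2.44], [-1.29, 4.43], [0.15, 1.84], [-2.92, 2.92]. Speed limits (rad/s): [2.57, 2.57, 3.14, 3.14, 3.14, 3.14, 3.14].

### API

Orientations are given as a 3x3 rotation matrix whose columns are the frame's x, y, z axes.
In Python, from station import env, effector, solver, viewer, workorder, search_frame, tip_of gives the robot as it stands. Calls block until the motion is done:
- env.reach(position, orientation): joint-space move of the TCP to a pose.
- env.movel(position, frame=None, rate=0.15): straight line of the TCP; frame=None keeps the orientation; rate is the mean speed in m/s.
- env.goto_joints(angles): joint-space move.
- effector.release() and effector.grasp(squeeze=None): open the fingers fully, or close them until they stop; squeeze is the grip in N (None keeps the last).
- env.pause(seconds).
- solver.inverse_kinematics(position, orientation): joint angles nearest the present ones, or None.
- env.sense(): the state.
- viewer.read_camera(name): name is "side" or "top"; returns (picture, depth): 480x640x3 uint8, red, green, blue; 480x640 float32, m along the optical axis (not along the pixel's ray), 0 where there is no reading.
- viewer.camera_info(name): a dict with "intrinsics" (3x3 intrinsics, pixels), "eye" and "rotation" of the camera in the world. Camera axes: x right, y up, looking along -z (the intrinsics and any distortion apply to the point x, -y, -z); pixel columns grow to the right and rows downward; lengths in m; the calibration is good to about 2 mm. A picture is of the moment at which its call begins. camera_info takes no time and is no camera call.
A pose or a line that the arm cannot do raises env.PlanningError and nothing moves.
- workorder.finish_job(): hands the job in, once; it reports no verdict.
Trained networks look in the newest picture that a camera, given by its name, has taken for a name from the list of things; names that differ only in an ending like _2 or _b are one class to them, and where a whole thing is asked for, a point or a joint stands for the part that bears it (a point fixed in the world has none). Each returns a list of dicts, best first, with "score" (0 to 1); they miss things now and then, are a little off and sometimes report something else, mostly with a low value. They report only what shows in the picture. A call takes as long as a camera call. They do not tell look-alikes from the thing itself.
- search_frame(camera, name): "at" ([x, y, z] in m, in world coordinates, good to about 4 mm: the middle of the surface that is visible of it).
- tip_of(camera, name): "at" ([x, y, z] in m, in world coordinates, good to about 4 mm: a listed point, or the origin of a listed thing).
The state is a dict: "t": time; "joint_positions": joint angles; "joint_velocities": joint speeds; "tau": joint torques, N m; "ee_pos": TCP position; "tcp_rot": TCP orientation; "wrist_force": force on the tool from outside, world axes, zero at the start; "moment": the same for the moment, N m; "gripper_width": finger opening in m.
Only numpy, scipy, OpenCV 4.12 (cv2) and the standard library are available. Lean on these libraries where they do the work, as an engineer would, in place of code of your own. Each camera call takes 0.05 s, during which the arm holds its last target. There are 200 camera calls.

## Working session

There is one attempt and no reset: what is moved stays moved. The work goes in short steps, each a Python script; the robot and the scene stay as the last script left them, time stands still between calls to the robot, and variables do not carry over. Pictures are saved under pics/ and viewed, about 8 in all and at most 12, crops included, and the job is handed in when it is done.

```bash
ls; mkdir -p pics
cat > h.py <<'E'
import numpy as np, cv2
from station import env, effector, solver, viewer, workorder, search_frame, tip_of
def cloud(n):
    p,d=viewer.read_camera(n); i=viewer.camera_info(n); K=np.array(i["intrinsics"])
    v,u=np.mgrid[:480,:640]
    c=np.stack([(u-K[0,2])/K[0,0]*d,-(v-K[1,2])/K[1,1]*d,-d],-1)
    w=c@np.array(i["rotation"]).T+np.array(i["eye"]); w[d==0]=np.nan
    return p,w
def save(p,n): cv2.imwrite("pics/"+n+".png",p[...,::-1])
E
python3 - <<'E'
from h import *
np.set_printoptions(precision=3,suppress=True)
for n in ("top","side"):
    p,w=cloud(n); save(p,n+"0"); i=viewer.camera_info(n); print(n,i)
    for o in ("vial_block","hotplate","beaker","reagent_bottle"):
        for r in search_frame(n,o): print(o,"srch",r)
        for r in tip_of(n,o): print(o,"tip",r)
    for r in tip_of(n,"plate_center"): print("pc",r)
print(env.sense())
E
```

```text
pics
top {'intrinsics': array([[473.716,   0.   , 328.822],
       [  0.   , 473.716, 236.599],
       [  0.   ,   0.   ,   1.   ]]), 'eye': array([ 0.471, -0.075,  1.278]), 'rotation': array([[ 0.019,  0.995, -0.098],
       [-1.   ,  0.017, -0.014],
       [-0.012,  0.099,  0.995]])}
vial_block srch {'at': [0.4315, -0.4643, 0.0428], 'score': 0.96}
vial_block srch {'at': [0.5963, -0.2207, 0.0432], 'score': 0.91}
vial_block srch {'at': [0.5357, -0.3266, 0.0423], 'score': 0.7}
vial_block tip {'at': [0.4307, -0.4715, 0.0223], 'score': 0.82}
vial_block tip {'at': [0.534, -0.331, 0.0193], 'score': 0.73}
vial_block tip {'at': [0.5972, -0.2215, 0.0209], 'score': 0.65}
hotplate srch {'at': [0.5587, 0.298, 0.0959], 'score': 0.64}
hotplate srch {'at': [0.4971, -0.0807, 0.0398], 'score': 0.29}
beaker srch {'at': [0.7588, 0.0592, 0.0418], 'score': 0.56}
beaker tip {'at': [0.7487, 0.0518, 0.0026], 'score': 0.87}
reagent_bottle srch {'at': [0.729, -0.2231, 0.1082], 'score': 0.67}
reagent_bottle tip {'at': [0.7412, -0.2344, 0.0034], 'score': 0.7}
pc {'at': [0.5956, 0.3059, 0.1002], 'score': 0.66}

[... 989 characters left out ...]
tle tip {'at': [0.7403, -0.2362, -0.0029], 'score': 0.82}
pc {'at': [0.5981, 0.3046, 0.0965], 'score': 0.81}
pc {'at': [0.5016, -0.0869, 0.0207], 'score': 0.62}
{'t': 1.0, 'joint_positions': array([-1.252,  0.467, -0.012,  1.603,  0.006,  1.071, -0.056]), 'joint_velocities': array([ 0.001, -0.001, -0.002,  0.001,  0.   ,  0.   ,  0.001]), 'tau': array([  0.001, -52.043,  -0.012, -24.406,  -0.057,   0.011,   0.   ]), 'ee_pos': array([0.23 , 0.608, 0.191]), 'tcp_rot': array([[ 0.935,  0.   ,  0.354],
       [-0.354,  0.   ,  0.935],
       [ 0.   , -1.   ,  0.   ]]), 'wrist_force': array([ 0.306, -0.175, -0.649]), 'moment': array([-0.002,  0.028,  0.033]), 'gripper_width': 0.09187428060316645}
```

View pics/top0.png

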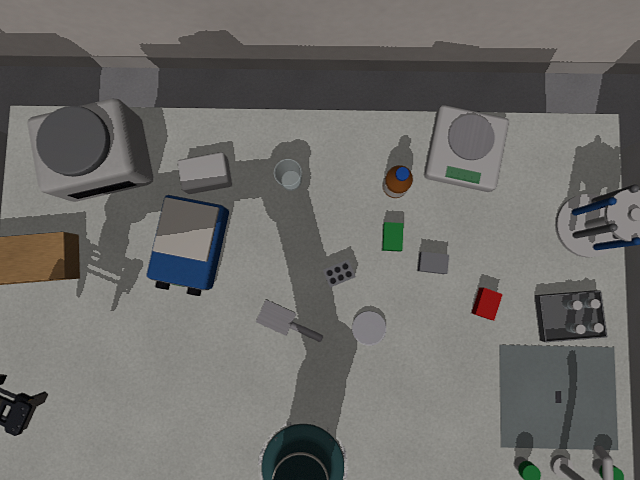

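View pics/side0.png

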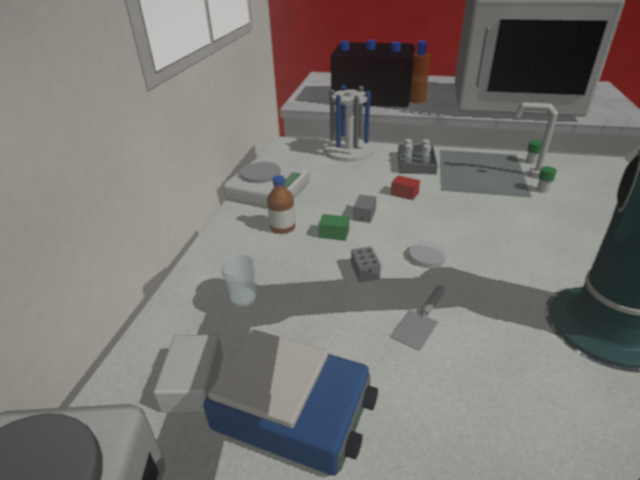

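The candidates, by top-picture pixel:
- Grey block with wells showing (340,272): the spare.
- Plain grey block (433,257): the target.
- Green block (393,236) and red block (487,303): look-alikes, to be left alone.

The hotplate is at (188,243) with its knobs towards the robot. I'll check the choice in one crop and measure poses.

```bash
cat >> h.py <<'E'
def rect(w,c,r,z0,z1,mask=None):
    m=(np.hypot(w[...,0]-c[0],w[...,1]-c[1])<r)&(w[...,2]>z0)&(w[...,2]<z1)
    if mask is not None: m&=mask
    q=w[m]; (cx,cy),(a,b),t=cv2.minAreaRect((q[:,:2]*1000).astype(np.float32))
    return len(q),round(cx/1000,4),round(cy/1000,4),round(a,1),round(b,1),round(t,1),np.round(np.median(q[:,2]),4)
E
python3 - <<'E'
from h import *
p,w=cloud("top"); s,ws=cloud("side")
print("target",rect(w,(.534,-.331),.06,.035,.055)); print("spare",rect(w,(.50,-.083),.06,.035,.055))
print("target side",rect(ws,(.534,-.331),.06,.038,.055))
sat=p.max(2).astype(int)-p.min(2)
print("plate",rect(w,(.595,.305),.115,.085,.115,sat<40)); print("hot",rect(w,(.57,.31),.16,.07,.12))
b=rect(w,(.69,.29),.06,.03,.15); print("whitebox",b, np.nanmax(w[160:190,185:230,2]))
a=cv2.resize(p[220:310,300:470],(790,418),interpolation=3); c=cv2.resize(s[185:290,300:470],None,fx=1.7,fy=1.7,interpolation=3)
o=np.zeros((600,790,3),np.uint8); o[:418]=a; o[420:420+178,:289]=c[:178]
save(o,"crop")
E
```

```text
target (552, 0.5314, -0.3315, 72.4, 50.2, 84.1, np.float64(0.0445))
spare (362, 0.499, -0.0848, 49.9, 72.0, 23.5, np.float64(0.0444))
target side (289, 0.5285, -0.3334, 80.1, 51.1, 83.6, np.float64(0.0442))
plate (3139, 0.5946, 0.3066, 145.7, 169.1, 79.6, np.float64(0.0999))
hot (5351, 0.5649, 0.3092, 160.8, 234.5, 80.3, np.float64(0.0973))
whitebox (1094, 0.6889, 0.2941, 118.9, 111.2, 8.2, np.float64(0.0845)) 0.06832217458479861
```

View pics/crop.png

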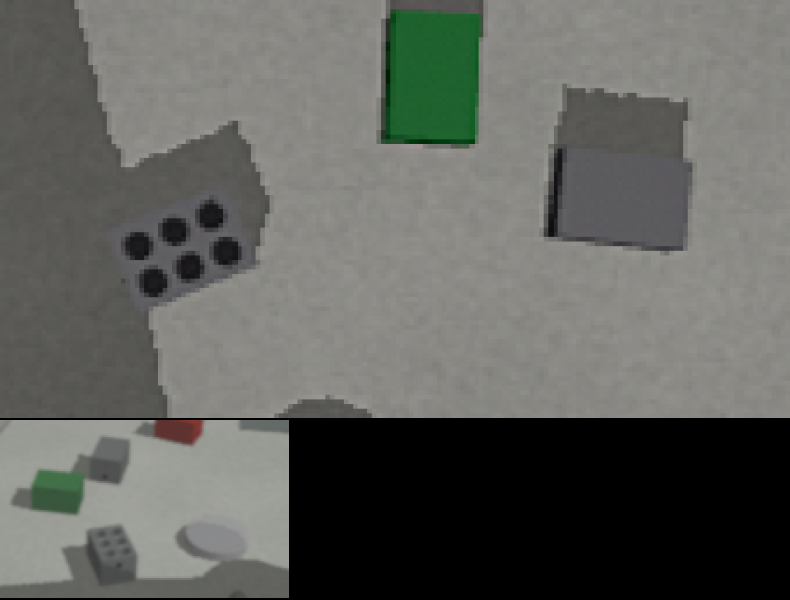

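The plain block at (433,257) is the target: no wells on top, and its end hole sits low in the side view. The block at (340,272) shows six wells, so it is the spare. My plan is to pitch the block 90° twice. First I stand it on its end in the free area near (0.60,0.09), then I regrasp it and pitch it again onto the plate. Next I'll check IK.

```bash
cat >> h.py <<'E'
D=np.pi/180
def pose(g,th,az):
    "grasp point g, tilt th (deg from down towards azimuth az deg), pose of the TCP"
    u=np.array([np.cos(az*D),np.sin(az*D),0]); d=np.sin(th*D)*u-np.cos(th*D)*np.array([0,0,1])
    j=np.array([-u[1],u[0],0])
    return np.array(g)+.019*d, d, j
def poses(g,th,az):
    p,d,j=pose(g,th,az)
    return [(p,np.stack([np.cross(d,s*j),d,s*j],1)) for s in (1,-1)]
E
python3 - <<'E'
from h import *
np.set_printoptions(precision=2,suppress=True,linewidth=150)
def show(l,g,th,az):
    for s,(p,R) in zip("+-",poses(g,th,az)):
        q=solver.inverse_kinematics(p,R); print(l,th,az,s,q)
for az in (84.1,-95.9):
    for th in (-25,0): show("pick",(.531,-.3315,.028),th,az)
    print()
for az in (8,-30,40):
    for th in (-25,0,65,90): show("stand",(.6,.09,.037),th,az)
for az in (80.3,-9.7,-99.7,170.3):
    for th in (65,75,90): show("plate",(.597,.307,.126),th,az)
p,w=cloud("top")
sat=p.max(2).astype(int)-p.min(2); hsv=sat/(p.max(2)+1)
for t in (.1,.2,.3):
    m=((hsv<t)&(w[...,2]>.09)&(w[...,2]<.11)&(p.max(2)>70)).astype(np.uint8)
    m=cv2.morphologyEx(m,cv2.MORPH_OPEN,np.ones((5,5)))>0
    print(t,rect(w,(.597,.307),.115,.09,.11,m))
E
```

```text
pick -25 84.1 + [0.11 0.65 0.22 1.92 0.56 0.58 2.85]
pick -25 84.1 - [-0.16  0.72  0.58  1.93  0.12  0.5   0.08]
pick 0 84.1 + [-0.3   1.18  1.33  1.83 -1.23  1.26 -1.82]
pick 0 84.1 - [-0.05  0.79  0.78  1.81 -0.73  0.85  0.99]

pick -25 -95.9 + [ 0.16  0.97  0.84  1.62 -1.    1.37  1.27]
pick -25 -95.9 - [ 0.04  1.13  1.11  1.63 -1.2   1.55 -1.77]
pick 0 -95.9 + [-0.05  0.79  0.78  1.81 -0.73  0.85  0.99]
pick 0 -95.9 - [-0.3   1.18  1.33  1.83 -1.23  1.26 -1.82]

stand -25 8 + [-0.25  0.85  0.09  1.44 -0.08  1.29  1.58]
stand -25 8 - [-0.59  0.94  0.65  1.47 -0.48  1.36 -1.25]
stand 0 8 + [-0.28  0.61  0.1   1.83 -0.09  0.7   1.58]
stand 0 8 - [-0.63  0.68  0.58  1.85 -0.53  0.77 -1.19]
stand 65 8 + [ 0.52  1.14 -0.81  2.43  3.03  1.36 -0.8 ]
stand 65 8 - None
stand 90 8 + [ 0.66  1.62 -0.73  2.32  3.74  1.72 -0.55]
stand 90 8 - [-1.5   2.01  0.82  2.4   2.26  1.27  0.11]
stand -25 -30 + [-0.2   0.82  0.2   1.52 -0.39  1.22  1.22]
stand -25 -30 - [-0.77  1.3   1.33  1.57 -1.2   1.77 -1.36]
stand 0 -30 + [-0.41  0.62  0.27  1.84 -0.24  0.71  1.04]
stand 0 -30 - [-1.03  1.14  1.33  
[... 1203 characters left out ...]

plate 75 -9.7 + [-1.58  0.96  0.72  2.21  1.86  0.73 -1.64]
plate 75 -9.7 - [-1.53  0.92  0.65  2.21  1.86  0.79  1.54]
plate 90 -9.7 + [-1.61  1.18  0.69  2.16  1.76  0.96 -1.76]
plate 90 -9.7 - [-1.92  1.59  1.09  2.18  1.65  0.41  1.22]
plate 65 -99.7 + None
plate 65 -99.7 - None
plate 75 -99.7 + None
plate 75 -99.7 - None
plate 90 -99.7 + None
plate 90 -99.7 - None
plate 65 170.3 + None
plate 65 170.3 - None
plate 75 170.3 + None
plate 75 170.3 - None
plate 90 170.3 + None
plate 90 170.3 - None
0.1 (2428, 0.6008, 0.304, 139.6, 131.4, 79.8, np.float64(0.1))
0.2 (3033, 0.6016, 0.304, 142.4, 139.3, 80.1, np.float64(0.0999))
0.3 (3038, 0.6015, 0.3041, 142.5, 139.3, 80.2, np.float64(0.0999))
```

```bash
cat > s1.py <<'E'
from h import *
np.set_printoptions(precision=2,suppress=True,linewidth=150)
def best(g,th,az,z=0):
    q0=env.sense()["joint_positions"]; c=[]
    for p,R in poses(g,th,az):
        q=solver.inverse_kinematics(p+[0,0,z],R)
        if q is not None: c.append((np.abs(np.array(q)-q0).max(),p,R,q))
    c.sort(key=lambda t:t[0]); return c[0][1:]
def st(l):
    s=env.sense(); print(l,round(s["t"],2),"q",s["joint_positions"],"p",np.round(s["ee_pos"],3),"F",s["wrist_force"],"w",round(s["gripper_width"],4))
E
python3 - <<'E'
from s1 import *
g=(.531,-.3315,.028)
p,R=poses(g,-25,84.1)[1]
env.reach(p+[0,0,.2],R); st("above")
env.movel(p+[0,0,.08],rate=.2); env.movel(p,rate=.1); st("down")
effector.grasp(40); st("grip")
env.movel(p+[0,0,.2],rate=.2); st("lift")
for k,(p,R) in enumerate(poses((.51,-.33,.038),65,-30)):
    for z in (0,.15): print(k,z,solver.inverse_kinematics(p+[0,0,z],R))
E
```

```text
above 4.56 q [-0.36  0.45  0.83  1.84  0.12  0.86  0.23] p [ 0.53 -0.34  0.21] F [ 0.55 -0.39 -0.46] w 0.0917
down 6.26 q [-0.23  0.75  0.68  1.94 -0.02  0.49  0.2 ] p [ 0.53 -0.34  0.01] F [0.1  0.74 1.09] w 0.0917
grip 6.97 q [-0.23  0.75  0.67  1.94 -0.02  0.49  0.2 ] p [ 0.53 -0.34  0.01] F [ 0.25 -0.21  0.75] w 0.0496
lift 8.12 q [-0.36  0.45  0.84  1.84  0.11  0.86  0.23] p [ 0.53 -0.34  0.21] F [ 0.09 -0.72 -4.69] w 0.0492
0 0 None
0 0.15 None
1 0 None
1 0.15 None
```

Run:
```python
from s1 import *
q0=env.sense()["joint_positions"]
for x,y in ((.51,-.33),(.55,-.33),(.6,.03),(.6,.06)):
  for az in (-120,-90,-60,-40,-20,0,20):
    for th in (60,65,70):
      o=[]
      for z in (0.,.15):
        p,R=poses((x,y,.038),th,az)[1]; q=solver.inverse_kinematics(p+[0,0,z],R); o.append(q)
      if o[0] is not None: print(x,y,az,th,o[0],"hi",o[1])
```

```text
0.51 -0.33 -120 60 [-0.08  0.95  0.21  1.69  0.79  1.22  2.14] hi [-0.08  0.71  0.21  1.7   0.8   1.37  2.3 ]
0.51 -0.33 -120 65 [-0.1   1.    0.22  1.66  0.82  1.28  2.11] hi [-0.1   0.76  0.21  1.69  0.84  1.43  2.26]
0.51 -0.33 -120 70 [-0.12  1.05  0.22  1.63  0.85  1.35  2.08] hi [-0.11  0.8   0.21  1.68  0.88  1.48  2.22]
0.51 -0.33 -90 60 [-0.94  1.79  1.46  2.1  -1.23  0.67 -2.26] hi [ 0.55  0.65 -0.67  2.03  1.48  1.46  2.15]
0.51 -0.33 -90 65 [-0.98  1.86  1.45  2.08 -1.16  0.64 -2.38] hi [-0.95  1.38  1.49  2.12 -0.51  0.48 -2.63]
0.51 -0.33 -90 70 [-1.    1.86  1.38  2.07 -0.99  0.57 -2.58] hi [-0.97  1.48  1.49  2.12 -0.52  0.47 -2.69]
0.51 -0.33 -60 60 [ 0.34  0.79 -0.23  2.34  2.21  1.16  1.71] hi [ 0.33  0.39 -0.23  2.36  1.96  0.92  2.05]
0.51 -0.33 -60 65 [ 0.11  0.85 -0.01  2.35  2.21  1.17  1.53] hi [ 0.3   0.45 -0.23  2.38  2.03  1.05  1.94]
0.51 -0.33 -60 70 [-0.13  0.94  0.21  2.36  2.19  1.16  1.34] hi [ 0.08  0.5  -0.01  2.41  2.08  1.11  1.78]
0.51 -0.33 -20 60 [ 1.83  1.74 -1.36  2.38  2.79  1.01 -2.8 ] hi None
0.51 -0.33 0 60 [ 1.96  1.63 -1.34  2.24  2.35
[... 5435 characters left out ...]
0.74 -2.78] hi [-0.19  0.8  -0.67  1.93  1.49  1.75  2.03]
0.6 0.06 -40 60 [-1.39  1.11  0.91  2.22  1.48  0.26  1.66] hi [-1.64  1.2   1.46  2.25 -0.81  0.25 -2.16]
0.6 0.06 -40 65 [-1.43  1.19  0.9   2.22  1.46  0.32  1.6 ] hi [-1.66  1.24  1.42  2.27 -0.58  0.17 -2.45]
0.6 0.06 -40 70 [-1.46  1.27  0.9   2.2   1.41  0.37  1.58] hi [-1.25  0.67  0.66  2.25  1.49  0.82  1.93]
0.6 0.06 -20 60 [-0.33  0.79 -0.23  2.36  2.24  1.17  1.7 ] hi [-0.14  0.41 -0.45  2.37  2.    0.99  2.08]
0.6 0.06 -20 65 [-0.56  0.85 -0.01  2.37  2.25  1.19  1.51] hi [-0.37  0.44 -0.23  2.41  2.07  1.05  1.92]
0.6 0.06 -20 70 [-0.8   0.95  0.21  2.38  2.23  1.18  1.32] hi [-0.39  0.51 -0.23  2.42  2.12  1.19  1.83]
```

Run:
```python
from s1 import *
x,y=.58,-.42
for az in (-130,-120,-110,-90,-60,-40):
    for th,z in ((65,0.),(65,.15),(-25,0),(-25,.2)):
      for s in (1,0):
        if th>0 and s==0: continue
        p,R=poses((x,y,.038),th,az)[s]; print(az,th,z,"+-"[s],solver.inverse_kinematics(p+[0,0,z],R))
```

```text
-130 65 0.0 - [0.07 1.15 0.23 1.26 0.75 1.46 2.3 ]
-130 65 0.15 - [0.05 0.95 0.25 1.3  0.77 1.56 2.43]
-130 -25 0 - [ 1.39  1.13 -1.08  1.47  0.6   0.98  2.79]
-130 -25 0 + [ 0.55  0.83  0.36  1.54 -0.84  1.04  0.63]
-130 -25 0.2 - [ 1.44  1.01 -1.33  1.36  0.58  1.28  2.7 ]
-130 -25 0.2 + [ 0.45  0.63  0.52  1.44 -0.75  1.33  0.45]
-120 65 0.0 - [0.02 1.09 0.25 1.42 0.85 1.3  2.27]
-120 65 0.15 - [0.02 0.87 0.24 1.45 0.88 1.42 2.41]
-120 -25 0 - [ 0.26  1.03  0.88  1.49 -1.16  1.38 -2.21]
-120 -25 0 + [ 0.56  0.86  0.34  1.47 -0.77  1.12  0.72]
-120 -25 0.2 - [ 0.11  1.01  1.34  1.39 -1.25  1.81 -2.28]
-120 -25 0.2 + [ 0.48  0.66  0.47  1.36 -0.7   1.41  0.57]
-110 65 0.0 - [-0.04  1.04  0.28  1.57  0.98  1.14  2.22]
-110 65 0.15 - [-0.03  0.8   0.26  1.6   0.99  1.26  2.39]
-110 -25 0 - [ 0.18  1.18  1.11  1.43 -1.29  1.6  -2.03]
-110 -25 0 + [ 0.56  0.89  0.33  1.4  -0.7   1.2   0.82]
-110 -25 0.2 - [ 0.19  0.91  1.11  1.31 -1.07  1.74 -2.22]
-110 -25 0.2 + [ 0.5   0.7   0.44  1.29 -0.66  1.48  0.69]
-90 65 0.0 - [ 0.15  0.93 -0.01  1.84  1.54  1.12  1.99]
-90 65 0.15 - [ 0.32  0.
[... 247 characters left out ...]
7  1.63  0.94]
-60 65 0.0 - [ 0.29  0.86 -0.01  2.15  2.33  1.05  1.68]
-60 65 0.15 - [ 0.48  0.53 -0.23  2.18  2.15  0.94  2.05]
-60 -25 0 - [ 0.2   1.23  1.04  1.15 -0.97  1.7  -1.45]
-60 -25 0 + [ 0.52  1.02  0.27  1.11 -0.37  1.47  1.36]
-60 -25 0.2 - [ 0.36  0.9   0.66  1.01 -0.57  1.81 -1.7 ]
-60 -25 0.2 + [ 0.47  0.86  0.42  0.99 -0.42  1.77  1.34]
-40 65 0.0 - [ 1.09  1.01 -0.68  2.21  2.89  1.18  2.19]
-40 65 0.15 - [ 1.39  0.85 -1.11  2.24  2.6   1.02  2.52]
-40 -25 0 - [ 0.17  1.22  0.99  1.11 -0.82  1.67 -1.21]
-40 -25 0 + [ 0.48  1.04  0.25  1.07 -0.23  1.5   1.6 ]
-40 -25 0.2 - [ 0.41  0.88  0.43  0.95 -0.31  1.8  -1.5 ]
-40 -25 0.2 + [ 0.43  0.88  0.38  0.95 -0.28  1.8   1.62]
```

```bash
cat >> s1.py <<'E'
def touch(p,lim,step=.0015,dF=2.5):
    f0=env.sense()["wrist_force"][2]
    for k in range(lim):
        p=p-[0,0,step]; env.movel(p,rate=.03); f=env.sense()["wrist_force"][2]
        if f-f0>dF: break
    print("touch",k,"F0",round(f0,2),"F",round(f,2),"z",round(env.sense()["ee_pos"][2],4)); return p
E
python3 - <<'E'
from s1 import *
p,R=poses((.58,-.42,.042),65,-120)[1]
env.reach(p+[0,0,.15],R); st("turned")
env.movel(p+[0,0,.02],rate=.2); env.movel(p,rate=.05); st("low")
for n in ("side","top"): im,_=cloud(n); save(im,n+"1")
s=np.vstack([cv2.resize(cv2.imread("pics/side1.png")[130:290,260:560],None,fx=2,fy=2),cv2.resize(cv2.imread("pics/top1.png")[180:320,350:650],None,fx=2,fy=2)])
cv2.imwrite("pics/v1.png",s)
E
```

```text
turned 10.01 q [0.02 0.87 0.24 1.45 0.88 1.42 2.41] p [ 0.57 -0.43  0.18] F [-0.58 -0.49 -3.76] w 0.0495
low 11.36 q [0.03 1.08 0.22 1.42 0.87 1.32 2.26] p [ 0.57 -0.43  0.03] F [-0.03 -0.01 -4.43] w 0.0496Traceback (most recent call last):
  File "<stdin>", line 6, in <module>
    return _nx.concatenate(arrs, 0, dtype=dtype, casting=casting)
           ~~~~~~~~~~~~~~~^^^^^^^^^^^^^^^^^^^^^^^^^^^^^^^^^^^^^^^
ValueError: all the input array dimensions except for the concatenation axis must match exactly, but along dimension 1, the array at index 0 has size 600 and the array at index 1 has size 580
```

Run:
```python
import cv2,numpy as np
s=np.vstack([cv2.resize(cv2.imread("pics/side1.png")[140:280,260:540],None,fx=2,fy=2),cv2.resize(cv2.imread("pics/top1.png")[180:320,350:630],None,fx=2,fy=2)])
cv2.imwrite("pics/v1.png",s)
```

```text
(no output)
```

View pics/v1.png

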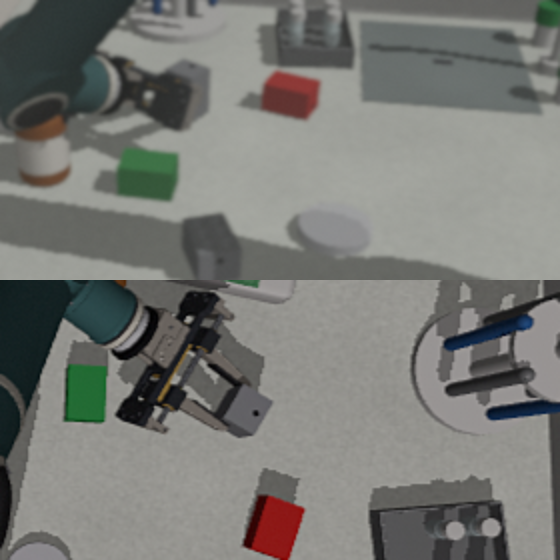

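The block stands on end in hand, its end hole on the far side, so the wells face away from the tool as planned. The wrist passes above the bottle, so I'll check the bottle once the arm has backed off. Next I'll touch down, release and back off.

Run:
```python
from s1 import *
p,R=poses((.58,-.42,.042),65,-120)[1]
p=touch(p,7); effector.release(); st("rel")
d=R[:,1]; env.movel(p-.11*d,rate=.15); env.movel(p-.11*d+[0,0,.15],rate=.25); st("back")
p2,R2=poses((.58,-.42,.036),-25,-120)[0]
env.reach(p2+[0,0,.22],R2); st("over")
im,w=cloud("top"); save(im,"top2"); s,ws=cloud("side"); save(s,"side2")
print(rect(w,(.577,-.425),.05,.06,.085),rect(ws,(.577,-.425),.05,.066,.085))
print("bottle",tip_of("side","reagent_bottle")[:1])
cv2.imwrite("pics/v2.png",np.vstack([cv2.resize(a[140:280,260:540],None,fx=2,fy=2) for a in (s,)]+[cv2.resize(im[180:320,350:630],None,fx=2,fy=2)])[...,::-1])
```

```text
touch 3 F0 -4.52 F -1.94 z 0.0284
rel 13.22 q [0.03 1.09 0.22 1.42 0.87 1.31 2.26] p [ 0.57 -0.43  0.03] F [-0.39 -0.07  0.17] w 0.0922
back 14.85 q [-0.07  0.87  0.2   1.33  0.83  1.59  2.45] p [ 0.62 -0.35  0.22] F [-0.63 -0.09 -0.61] w 0.0919
over 16.45 q [ 0.36  0.7   0.69  1.36 -0.81  1.5   0.63] p [ 0.58 -0.41  0.24] F [ 0.23  0.48 -0.12] w 0.0919
(375, 0.5773, -0.425, 44.9, 51.3, 60.2, np.float64(0.0725)) (161, 0.5744, -0.4259, 52.0, 52.9, 64.1, np.float64(0.0719))
bottle [{'at': [0.7416, -0.2359, -0.0021], 'score': 0.88}]
```

View pics/v2.png

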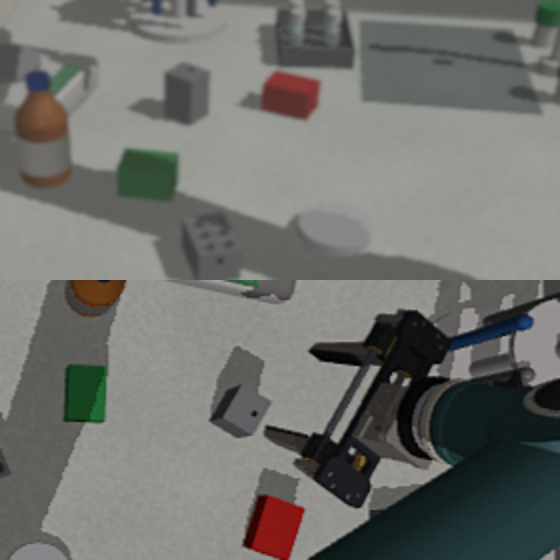

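The block stands at (0.577,-0.425), which matches the prediction. The bottle hasn't moved. Next I'll regrasp it from the far side with the tool tilted.

Run:
```python
from s1 import *
p,R=poses((.5753,-.4285,.036),-25,-120)[0]
env.movel(p+[0,0,.08],frame=R,rate=.2); env.movel(p,rate=.1)
effector.grasp(50); st("grip")
env.movel(p+[0,0,.24],rate=.2); st("lift")
for az in (80.1,-9.9,-99.9,170.1):
  for th in (65,):
    for z in (0,.03,.1,.15):
      p,R=poses((.6015,.304,.129),th,az)[0]; print(az,z,solver.inverse_kinematics(p+[0,0,z],R))
```

```text
grip 19.11 q [ 0.42  0.92  0.6   1.47 -0.95  1.23  0.84] p [ 0.58 -0.42  0.02] F [-0.95  0.18  1.28] w 0.0495
lift 20.46 q [ 0.37  0.69  0.7   1.32 -0.81  1.53  0.62] p [ 0.58 -0.42  0.26] F [-0.62  0.23 -4.55] w 0.0498
80.1 0 [ 0.82  1.4  -1.35  1.92  0.47  0.35  2.69]
80.1 0.03 [ 0.81  1.31 -1.35  1.92  0.29  0.35  2.8 ]
80.1 0.1 [ 0.44  0.66 -0.67  1.93 -1.21  0.76 -2.4 ]
80.1 0.15 [ 0.45  0.57 -0.67  1.91 -1.18  0.81 -2.51]
-9.9 0 [-1.29  0.7   0.43  2.19  1.84  0.77 -1.35]
-9.9 0.03 [-1.47  0.69  0.65  2.2   1.8   0.64 -1.32]
-9.9 0.1 [-1.79  0.76  1.12  2.21  1.63  0.34 -1.15]
-9.9 0.15 [-1.82  0.6   1.14  2.19  1.48  0.42 -0.88]
-99.9 0 None
-99.9 0.03 None
-99.9 0.1 None
-99.9 0.15 None
170.1 0 None
170.1 0.03 None
170.1 0.1 None
170.1 0.15 None
```

Run:
```python
from s1 import *
try: env.movel([.52,-.1,.36],rate=.3)
except env.PlanningError as e: print(e)
st("mid")
for z in (.15,.1,.0):
    p,R=poses((.6015,.304,.130),65,80.1)[0]; print(z,solver.inverse_kinematics(p+[0,0,z],R))
env.reach(p+[0,0,.15],R); st("above")
for n in ("side","top"): im,_=cloud(n); save(im,n+"3")
cv2.imwrite("pics/v3.png",np.hstack([cv2.resize(cv2.imread("pics/side3.png"),(400,300)),cv2.resize(cv2.imread("pics/top3.png")[100:340,100:420],(400,300))]))
```

```text
mid 21.75 q [-0.22  0.08  0.68  1.82 -0.51  1.27  0.09] p [ 0.52 -0.1   0.36] F [-0.28 -0.79 -5.16] w 0.0497
0.15 [ 0.45  0.57 -0.67  1.91 -1.18  0.81 -2.51]
0.1 [ 0.44  0.66 -0.67  1.93 -1.21  0.76 -2.4 ]
0.0 [ 0.44  0.86 -0.66  1.94 -1.26  0.67 -2.18]
above 23.97 q [ 0.45  0.57 -0.67  1.91 -1.18  0.81 -2.51] p [0.6  0.32 0.27] F [ 0.07 -0.81 -5.56] w 0.0493
```

View pics/v3.png

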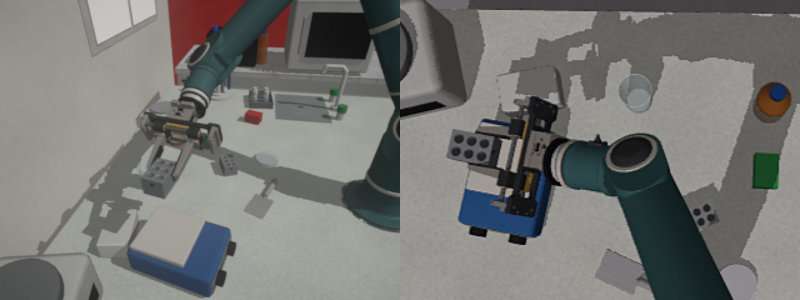

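The wells are up and everything else is in place. Next I'll check the block's offset in hand, then lower it slowly until it touches.

Run:
```python
from s1 import *
im,w=cloud("top")
m=(np.hypot(w[...,0]-.6015,w[...,1]-.304)<.06)&(w[...,2]>.285)&(w[...,2]<.31)
q=w[m]; print(len(q),np.nanmedian(q,0),q.min(0),q.max(0))
p,R=poses((.6015,.304,.130),65,80.1)[0]
env.movel(p+[0,0,.03],rate=.15); env.movel(p,rate=.05); st("low")
p=touch(p,7,step=.001); env.pause(.2); st("t")
effector.release(); st("rel")
d=R[:,1]; env.movel(p-.12*d,rate=.1); env.movel(p-.12*d+[0,0,.15],rate=.2); st("back")
env.reach(np.array([.45,-.05,.35]),poses((0,0,0),0,80.1)[0][1]); st("clear")
im,w=cloud("top"); s,ws=cloud("side"); save(s,"side4")
print("block",rect(w,(.6015,.304),.06,.13,.16)); print("bl side",rect(ws,(.6015,.304),.06,.138,.16))
m=w[(np.abs(w[...,0]-.6015)<.06)&(np.abs(w[...,1]-.304)<.06)&(w[...,2]>.135)]; A=np.c_[m[:,:2]-m[:,:2].mean(0),np.ones(len(m))]; print("plane",np.linalg.lstsq(A,m[:,2],rcond=None)[0])
print(tip_of("top","plate_center")[:2],tip_of("top","vial_block")[:5],tip_of("side","beaker")[:1],tip_of("side","reagent_bottle")[:1])
print("spare",rect(w,(.499,-.085),.06,.035,.055))
cv2.imwrite("pics/v4.png",np.hstack([cv2.resize(s[...,::-1],(400,300)),cv2.resize(im[100:340,100:420,::-1],(400,300))]))
```

```text
913 [0.6  0.29 0.3 ] [0.56 0.25 0.29] [0.64 0.34 0.31]
low 25.82 q [ 0.46  0.87 -0.69  1.94 -1.24  0.65 -2.2 ] p [0.6  0.32 0.12] F [ 0.62 -0.71 -4.35] w 0.0494
touch 4 F0 -4.35 F 2.41 z 0.118
t 27.27 q [ 0.46  0.88 -0.7   1.93 -1.24  0.64 -2.19] p [0.6  0.32 0.12] F [-1.32 -3.75  4.9 ] w 0.0496
rel 28.02 q [ 0.46  0.88 -0.69  1.93 -1.24  0.64 -2.19] p [0.6  0.32 0.12] F [-0.15 -0.51  0.08] w 0.0919
back 30.27 q [ 0.64  0.48 -0.65  1.91 -1.06  1.03 -2.57] p [0.58 0.21 0.32] F [-0.01 -0.55  0.13] w 0.0917Traceback (most recent call last):
  File "<stdin>", line 10, in <module>
station.PlanningError: the arm cannot take that pose within its joint ranges
```

Run:
```python
from s1 import *
try: env.movel([.5,.05,.36],rate=.2)
except env.PlanningError as e: print(e)
st("clear")
im,w=cloud("top"); s,ws=cloud("side"); save(s,"side4")
print("block",rect(w,(.6015,.304),.06,.13,.16)); print("bl side",rect(ws,(.6015,.304),.06,.138,.16))
sat=(im.max(2).astype(int)-im.min(2))/(im.max(2)+1)
m=((sat<.2)&(w[...,2]>.09)&(w[...,2]<.16)&(im.max(2)>40)).astype(np.uint8); m=cv2.morphologyEx(m,cv2.MORPH_OPEN,np.ones((5,5)))>0
print("plate",rect(w,(.6015,.304),.115,.09,.11,m))
m=w[(np.abs(w[...,0]-.6015)<.06)&(np.abs(w[...,1]-.304)<.06)&(w[...,2]>.135)&(w[...,2]<.16)]; A=np.c_[m[:,:2]-m[:,:2].mean(0),np.ones(len(m))]; print("plane",np.linalg.lstsq(A,m[:,2],rcond=None)[0])
print(tip_of("top","plate_center")[:2],tip_of("side","beaker")[:1],tip_of("side","reagent_bottle")[:1])
print("spare",rect(w,(.499,-.085),.06,.035,.055))
cv2.imwrite("pics/v4.png",np.hstack([cv2.resize(s[...,::-1],(400,300)),cv2.resize(im[100:340,100:420,::-1],(400,300))]))
```

```text
clear 31.38 q [ 0.93  0.35 -0.55  1.93 -0.94  1.39 -2.51] p [0.5  0.05 0.36] F [-0.32  0.14 -0.23] w 0.0921
block (518, 0.6023, 0.3035, 74.3, 50.1, 80.0, np.float64(0.1434))
bl side (1145, 0.6008, 0.3022, 74.3, 51.8, 79.8, np.float64(0.1438))
plate (2302, 0.6016, 0.3035, 140.6, 139.8, 80.1, np.float64(0.0999))
plane [ 0.01 -0.    0.14]
[{'at': [0.5958, 0.3061, 0.0996], 'score': 0.92}, {'at': [0.6032, 0.3042, 0.1185], 'score': 0.28}] [{'at': [0.7505, 0.0557, 0.0014], 'score': 0.74}] [{'at': [0.741, -0.2324, -0.0017], 'score': 0.96}]
spare (51, 0.4937, -0.0559, 14.1, 46.8, 84.7, np.float64(0.0443))
```

View pics/v4.png

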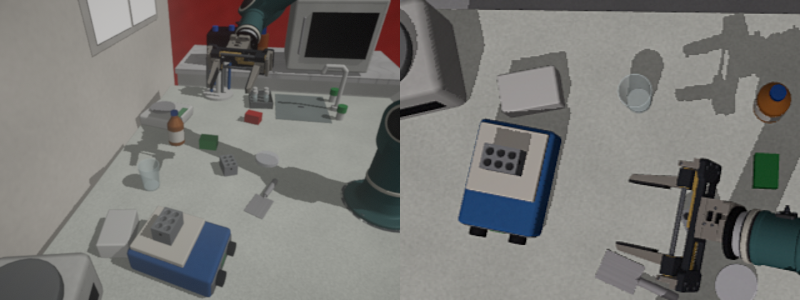

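The block lies flat on the plate, wells up, centred and square. The spare, beaker and bottle are still in their places, and the gripper is clear, so I'm handing the job in.

```bash
python3 -c "
from h import *
print(workorder.finish_job())"
```

```text
the job is handed in; nothing more can be done
None
```

The upside-down block now lies on the white plate, wells up, and the gripper has let go. I turned it in two 90° pitches: I stood it on end in free space, regrasped it from the other side, and pitched it again onto the plate. It went down in 1 mm steps until the wrist force rose. I handed the job in at about 31.5 s on the robot's clock.

**Placement:** In the last pictures the block's centre is within about 2 mm of the plate's centre, and its sides are square with the plate's edges to within about 0.3°. Its top reads 0.1435 m, where 0.144 m is expected, and it lies flat to about 0.01 rad.

**Other objects:** The beaker and bottle are within about 4 mm of where they started, which is the networks' accuracy. The red and green look-alikes look unmoved.

**Checks that failed or disagreed:**
- **Spare block:** the arm hid most of it in the last top view, so its position there (off by about 29 mm) is not valid. In the side view it stands where it was, and the arm only passed high above it.
- **Plate centre:** the network put it about 6 mm from my own measurement, still well inside the 20 mm tolerance.
- **Retreat move:** one pose after the release was refused by the planner, so I backed away along a straight line instead.

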